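Free the ring tray and take its catalogue photo

ROBOT

A 6-joint arm with a two-finger parallel gripper is mounted at the origin on the work surface. World frame = base frame: x ahead of the robot, y to its left, z up, the work surface at z = 0. Lengths are in m, angles in rad, forces in N, time in s.
With the tool pointing down it reaches from about 0.3 to 0.85 m from the base axis. Payload 4.2 kg.
Tool frame: the origin (TCP) lies on the centre line of the jaws, within the pads' length; the fingertips stand 17 mm ahead of it and the grasp point (between the pads) lies 2 mm behind it (arm.tip_reach is the distance from the TCP to the fingertips, in m); z points along the fingers, x is the direction in which the jaws open and shut, and the axes are right-handed (so a half turn about z gives the same grasp; the last joint's range is limited). The gripper opens to 91 mm and grips with 3 to 60 N. Pads are 32 mm wide; open, the fingers measure 118 mm over their backs; the gripper's body (76 mm by 178 mm) begins 60 mm behind the grasp point.
Start: joints at [-1.255, 0.32, 1.565, -0, 1.257, -0.02], TCP at [0.189, -0.543, 0.231] pointing down, gripper open.
Joint ranges: [-3.11, 3.11], [-0.84, 2.01], [0.21, 2.61], [-1.34, 4.49], [0.05, 2.63], [-2.56, 2.56]. Speed limits (rad/s): [2.57, 2.57, 3.14, 3.14, 3.14, 3.14].

INTERFACE

Orientations are given as a rotation vector (axis times angle).
In Python, from bench import get_obs, imaging, arm gives the robot as it stands.
- The arm moves only by the tool move_arm, never from a script. Its argument "plan" is a list of rows, each an object of numbers: "x", "y", "z": the shift along the tool's x, y, z in cm; "wx", "wy", "wz": the turn, a rotation vector about the tool's x, y, z in rad; "jaw": the closure, from 0 (fully open) to 1 (shut). A call has 1 to 12 rows; each row shifts and turns the commanded pose from where the row before left it, along the tool's axes as they then stand; what a row does not reach is not made up. A row lasts 1/12 s, in which the tool goes at most 41.7 mm and 7.16 degrees, less where a joint would pass 70% of its speed; a pose out of reach is approached as far as the arm can. A call is refused whole if a number of a shift passes 4.17 or a number of a turn 0.125, either way. A call with a gripper value outside its range is refused whole. The fingers move at their own pace and stop on an object; "grip_force" is the grip in N (left out, the last holds). Time passes only in rows, so rows that do not move let the fingers close. It gives the time, the measured TCP pose, the force and the opening at its end, in the units of the state.
- get_obs(): the state, without advancing time (a new reading comes with each control period).
- imaging.snapshot(name): name is "scene" or "top"; returns (picture, depth): 384x512x3 uint8, blue, green, red; 384x512 float32, m along the optical axis (not along the pixel's ray), 0 where there is no reading.
- imaging.calibration(name): a dict with "fx", "fy", "cx", "cy" (pixels), "k1" (the pictures are not rectified: a ray, as slopes to the right and down, at radius r is drawn at 1 + k1 r^2 times it, then the intrinsics apply), "rvec" (rotation vector, rad) and "tvec" (3), from world to camera coordinates, as OpenCV has them. Camera axes: x right, y down, z forward; pixel columns grow to the right and rows downward; lengths in m; the calibration is good to about 2 mm. A picture is of the moment at which its call begins. calibration takes no time and is no camera call.
- arm.hand_in(): hands the job in, once; it reports no verdict.
The state is a dict: "time": time; "joint_pos": joint angles; "joint_vel": joint speeds; "joint_efforts": joint torques, N m; "ee_pos": TCP position; "tcp_rot": TCP orientation; "contact_force": force on the tool from outside, world axes, zero at the start; "moment": the same for the moment, N m; "opening": opening from 0.0 (shut) to 1.0 (fully open).
Only numpy, scipy, OpenCV 4.12 (cv2) and the standard library are available. Lean on these libraries where they do the work, as an engineer would, in place of code of your own. Each camera call takes 0.05 s, during which the arm holds its last target. There are 200 camera calls.

TASK

The ring tray has slewed round in its display case, with its corners caught under the two overhanging rims: turn it straight along the rims and let go of it there. Then take hold of it afresh, nearer its end so that the hood leaves you room, lift it out without tipping it steeply, and set it under the photo hood's roof, squarely on the grey pad. With the tray in place and released, press the orange shutter button to its halfway stop, keep it there for about a second, then press it fully down and let go; leave the other display pieces where they stand.

Things in the scene. Friction and masses are not known exactly. Their poses are not given: they have to be found in the camera images.
- ring_tray: Loose beige ring tray, a rigid block 180 x 54 x 28 mm (x, y, z), 0.13 to 0.25 kg, ends alike. Its rings are fixed on top (to 12 mm higher, within 16 mm of the long centre line), so grip it across its 54 mm width. Origin: centre of the underside; x along its length, z up. It starts flat on the case floor, askew.
- case: Fixed dark wood case, 214 x 214 x 50 mm, origin at the centre of its underside, floor (200 x 200 mm inside) 6 mm higher. Two rims along x, 8 mm thick, undersides 42 mm above the origin, overhang the floor from both y sides; the opening between them is y -66 to 66 mm, x -100 to 100 mm. Only with its length along the case's x does the tray pass up through it.
- photo_hood: Fixed photo hood; origin: centre of the underside of its 230 x 112 x 4 mm floor plate, whose flush grey pad (184 x 58 mm, long in x) is centred. Open end at -x, facing the robot. x -20 to 105 mm is under a clear roof (underside 79 mm, lamp bars to 100 mm up), walls 100 mm apart; nothing above x < -20 mm. The tray goes in along +x, held near its outer end, origin to pad centre.
- hood_camera (a point): Centre of the camera body (50 x 75 x 40 mm) hanging above the hood's roof, 190 mm above the work surface and 50 mm to +x of the hood's origin; its lens reaches down to 142 mm, its bracket up to 221 mm. It hangs from a post (16 mm thick, 215 mm tall) at hood x = 118 mm.
- shutter_top (a point): Centre of the top of the orange shutter button, a cap 36 mm across standing on the release box, 46 mm above the work surface when not pressed; it goes straight down.
- release: Fixed black shutter release box 80 x 70 x 24 mm, origin at the centre of its underside, the orange button at its middle.
- shutter_cap (a joint): First stage of the shutter button: 0 released, 0.008 m at the halfway stop. Spring of about 1.2 N at first, 2.4 N at the halfway stop.
- shutter_core (a joint): Second stage of the shutter button: stays 0 until the push at the halfway stop exceeds about 9 N, then moves 0.006 m more to the bottom stop, where it takes about 13 N. Both stages spring back when released.
- earring_stand: Black T-bar earring stand, round foot 68 mm across, bar 90 mm long at 150 mm height, 155 mm tall in all; loose bystander. Origin at the centre of its underside, bar along y.
- necklace_bust: Black upright necklace display, foot 70 x 80 mm, 142 mm tall; loose bystander. Origin at the centre of its underside.
- gift_box: Wooden gift box 73 x 73 x 48 mm; loose bystander. Origin at the centre of its underside.
- ring_cone: White ceramic ring cone on a dish 76 mm across, 95 mm tall; loose bystander. Origin at the centre of its underside.
Things that resemble listed ones, but are neither listed nor needed, are in the scene too. Of the things that look like the ring_tray, the largest one is meant.

How it is judged:
On the way, in this order (a step that is already met when the one before it is completed fails the run):
1. the tray lies flat in the case, straight along its rims, and is let go (angle between the x axis of ring_tray and the x axis of case, either way round below 0.2 rad and z of ring_tray in the frame of case below 0.011 m and horizontal distance between ring_tray and case below 0.05 m and contact force between the fingers and ring_tray below 0.2 N and linear speed of ring_tray below 0.02 m/s), for 0.2 s.
2. the tray lies squarely on the grey pad under the photo hood and is let go (x of ring_tray in the frame of photo_hood between -0.015 and 0.015 m and y of ring_tray in the frame of photo_hood between -0.013 and 0.013 m and z of ring_tray in the frame of photo_hood below 0.009 m and angle between the x axis of ring_tray and the x axis of photo_hood, either way round below 0.15 rad and angle between ring_tray's own z axis and vertical below 0.08 rad and contact force between the fingers and ring_tray below 0.2 N and linear speed of ring_tray below 0.02 m/s), for 0.3 s.
3. the shutter button is held at its halfway stop for half a second (value of joint shutter_cap above 0.0055 m and value of joint shutter_core below 0.002 m), for 0.5 s.
4. the shutter button is pressed fully down (value of joint shutter_cap above 0.0055 m and value of joint shutter_core above 0.0045 m), for 0.05 s.
At the end, for the whole second after the job is handed in: The tray rests flat and released on the hood's grey pad, its origin within 15 mm along and 13 mm across of the hood's origin and parallel to it within 0.15 rad; the shutter button is released (each stage below 2 mm); the four bystanders stand within 25 mm of where they were (x of ring_tray in the frame of photo_hood between -0.015 and 0.015 m and y of ring_tray in the frame of photo_hood between -0.013 and 0.013 m and z of ring_tray in the frame of photo_hood below 0.009 m and angle between the x axis of ring_tray and the x axis of photo_hood, either way round below 0.15 rad and angle between ring_tray's own z axis and vertical below 0.08 rad and linear speed of ring_tray below 0.02 m/s and value of joint each of shutter_cap, shutter_core below 0.002 m and distance of each of earring_stand, necklace_bust, gift_box, ring_cone from where it was at the start of the episode below 0.025 m); the robot touches nothing.
It fails at once if the tray is tipped steeply (over 0.6 rad) (angle between ring_tray's own z axis and vertical above 0.6 rad).
It fails at once if the shutter is fired (second stage over 4 mm) while the tray is not on the pad (value of joint shutter_core above 0.004 m and horizontal distance between ring_tray and photo_hood above 0.03 m).
It fails at once if a bystander is shifted over 25 mm or knocked over (distance of any of earring_stand, necklace_bust, gift_box, ring_cone from where it was at the start of the episode above 0.025 m or angle between any of earring_stand, necklace_bust, gift_box, ring_cone's own z axis and vertical above 0.4 rad).
It also fails if it takes over 72 s, if anything falls off the work surface, if the arm or the gripper's body presses on something with over 40 N, if the wrist force passes 120 N, or if a joint passes its speed limit or range.

## Working session

There is one attempt and no reset: what is moved stays moved. The work goes in short steps, Python scripts to look and compute and a tool call to move; the robot and the scene stay as the last step left them, time stands still between calls to the robot, and variables do not carry over. Pictures are saved under pics/ and viewed, about 8 in all and at most 12, crops included, and the job is handed in when it is done.

Besides the shell and the picture viewer there is one more tool, called after "Call:" as name(argument=value, ...), one argument or row to a line, values as JSON. move_arm: Moves the arm, as the interface text tells. Its arguments: {"type":"object","properties":{"plan":{"type":"array","items":{"type":"object","properties":{"x":{"type":"number"},"y":{"type":"number"},"z":{"type":"number"},"wx":{"type":"number"},"wy":{"type":"number"},"wz":{"type":"number"},"jaw":{"type":"number"}}}},"grip_force":{"type":"number"}},"required":["plan"]}

```bash
ls; mkdir -p pics
cat > h.py <<'E'
import numpy as np, cv2
from bench import get_obs, imaging, arm
def snap(n):
    im,d=imaging.snapshot(n); c=imaging.calibration(n)
    np.savez('last_%s.npz'%n,im=im,d=d); return im,d
def world(n,d):
    """per-pixel world points"""
    c=imaging.calibration(n); K=np.array([[c['fx'],0,c['cx']],[0,c['fy'],c['cy']],[0,0,1]])
    h,w=d.shape; u,v=np.meshgrid(np.arange(w),np.arange(h))
    p=cv2.undistortPoints(np.stack([u,v],-1).reshape(-1,1,2).astype(np.float64),K,np.array([c['k1'],0,0,0.])).reshape(h,w,2)
    R=cv2.Rodrigues(np.array(c['rvec'],float))[0]; t=np.array(c['tvec'],float)
    P=np.concatenate([p,np.ones((h,w,1))],-1)
    X=(P*d[...,None]-t)@R
    return X,P@R,-R.T@t   # points, ray dirs, cam centre
def onplane(n,uv,z):
    _,D,C=world(n,np.zeros((384,512))); out=[]
    for u,v in uv:
        d=D[int(round(v)),int(round(u))]; out.append(C+d*(z-C[2])/d[2])
    return np.array(out)
E
python3 - <<'E'
from h import *
o=get_obs(); print({k:np.round(v,3) for k,v in o.items()})
for n in ('scene','top'):
    im,d=snap(n); X,_,C=world(n,d); print(n,C,(d>0).mean()); cv2.imwrite(f'pics/{n}0.png',cv2.resize(im,None,fx=1.5,fy=1.5))
E
```

```text
pics
{'time': np.float64(0.0), 'joint_pos': array([-1.255,  0.32 ,  1.566, -0.   ,  1.257, -0.02 ]), 'joint_vel': array([-0.   ,  0.001,  0.   , -0.002, -0.   ,  0.   ]), 'joint_efforts': array([-2.0000e-03, -4.1246e+01, -2.3198e+01,  7.2000e-02,  4.6000e-02,
       -0.0000e+00]), 'ee_pos': array([ 0.189, -0.542,  0.23 ]), 'tcp_rot': array([-2.561e+00,  1.818e+00,  2.000e-03]), 'contact_force': array([-0.419,  0.807, -0.087]), 'moment': array([0.031, 0.041, 0.045]), 'opening': np.float64(0.999)}
scene [ 1.06881258 -0.57873368  1.371681  ] 0.9959818522135416
top [0.39271963 0.00178437 1.23519543] 0.99609375
```

View pics/scene0.png

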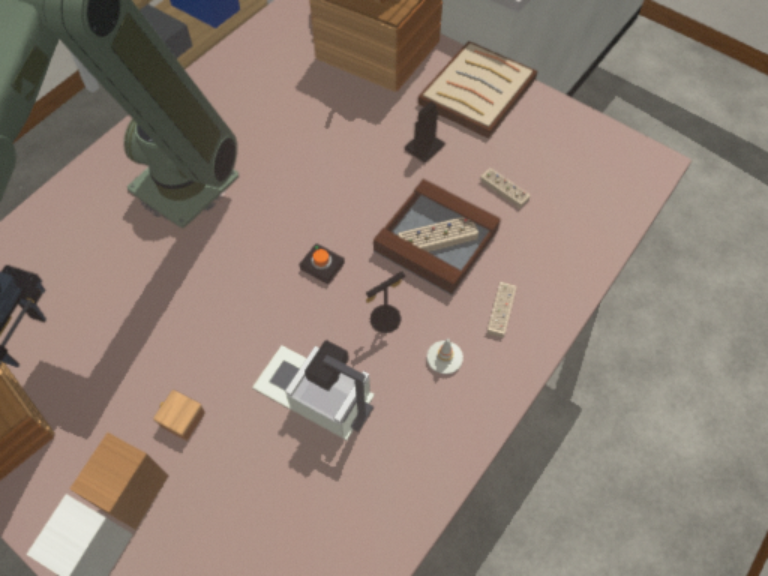

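View pics/top0.png

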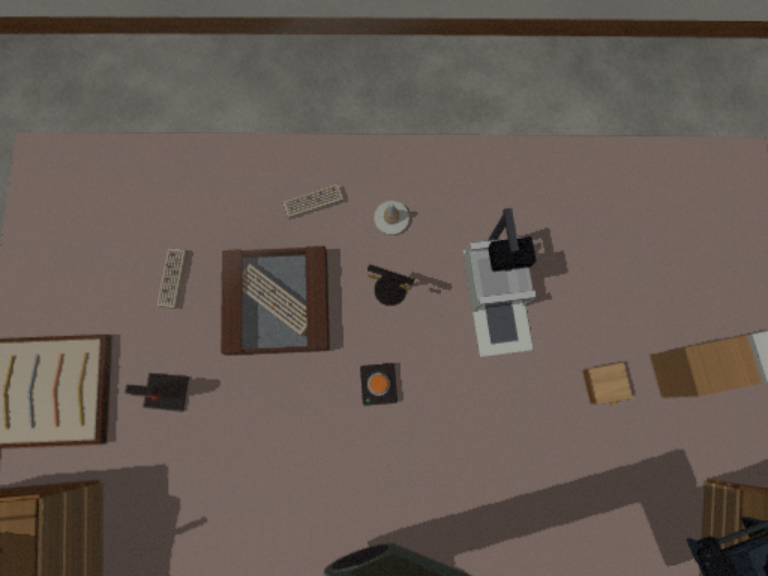

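The top view shows three ring-tray lookalikes, in 1.5x top pixels: one in the case at (275,300), the largest; one at (172,278); and one at (313,200). The one in the case fits the description. The hood is at (503,290), the button at (378,384), and the bystanders at stand (390,288), bust (165,392), box (608,383) and cone (391,216).

```bash
cat > m.py <<'E'
from h import *
def rect(P):
    r=cv2.minAreaRect((P[:,:2]*1000).astype(np.float32)); return np.round(r[0],1),np.round(r[1],1),round(r[2],1)
if __name__=='__main__':
    z=np.load('last_top.npz'); im,d=z['im'],z['d']; X,_,_=world('top',d); hsv=cv2.cvtColor(im,cv2.COLOR_BGR2HSV)
    def box(x0,y0,x1,y1):
        m=np.zeros(d.shape,bool); m[int(y0/1.5):int(y1/1.5),int(x0/1.5):int(x1/1.5)]=1; return m
    Z=X[...,2]; H,S,V=[hsv[...,i].astype(int) for i in range(3)]
    print('table z',np.median(Z[box(100,200,140,260)]))
    b=box(215,240,335,360)
    print('case rim',rect(X[b&(Z>.044)&(S>100)]), np.median(Z[b&(Z>.044)]))
    for nm,q in (('L',box(215,240,245,360)),('R',box(305,240,335,360))): print(nm,rect(X[q&(Z>.046)]))
    b2=box(240,250,310,345); t=b2&(Z>.028)&(Z<.06)&(V>110)&(S<110); print('tray',t.sum(),rect(X[t]),np.percentile(Z[t],[5,50,95]))
    for nm,q in (('tray2',box(150,240,192,312)),('tray3',box(280,180,348,220))):
        print(nm,rect(X[q&(Z>.012)]),np.median(Z[q&(Z>.012)]))
    q=box(455,225,545,360); 
    print('hood white',rect(X[q&(Z<.012)&(V>150)&(S<60)]),rect(X[q&(Z>.06)&(Z<.11)]),np.percentile(Z[q&(Z>.06)&(Z<.11)],[5,50,95]))
    pd=box(485,300,520,345)&(Z<.012)&(V<110); print('pad',rect(X[pd]))
    print('camera',rect(X[q&(Z>.15)]),np.percentile(X[q&(Z>.15)],[5,50,95],axis=0).round(3).tolist())
    q=box(355,355,402,412); o=q&(H<20)&(S>150)&(V>150); print('button',rect(X[o]),np.median(X[o],0)); print('release',rect(X[q&(Z>.012)]))
    for nm,q in (('stand',box(360,255,425,310)),('bust',box(120,365,195,415)),('box',box(580,355,640,410)),('cone',box(368,195,415,240))):
        print(nm,rect(X[q&(Z>.01)]),np.percentile(Z[q],99.5))
    c=im[140:250,130:370]; cv2.imwrite('pics/crop0.png',cv2.resize(c,None,fx=3.3,fy=3.3,interpolation=cv2.INTER_CUBIC))
E
python3 m.py
```

```text
table z -0.0008989405134976564
case rim (array([550.1, 175.9]), array([336.3, 327.4]), 3.6) 0.049128731016475566
L (array([501.7, 224.3]), array([466.6, 167. ]), 44.2)
R (array([542.4, 119.6]), array([366.4, 104.2]), 22.3)
tray 492 (array([610.9, 236.8]), array([177.1,  52.5]), 53.4) [0.02958554 0.03295974 0.03721084]
tray2 (array([513.8, 268.4]), array([572.3, 124.2]), 53.3) 0.01885444455075712
tray3 (array([619.5,  93.5]), array([488.7, 125.5]), 19.1) 0.018441580412473933
hood white (array([ 618.9, -230. ]), array([227.4, 111.3]), 7.6) (array([ 669.2, -222.6]), array([142.1, 113.4]), 7.8) [0.07799363 0.08361981 0.10074475]
pad (array([ 570.6, -242.9]), array([83. , 71.4]), 8.3)
camera (array([ 541.4, -141.7]), array([ 92.1, 402.8]), 58.9) [[0.64, -0.254, 0.18], [0.667, -0.216, 0.209], [0.706, -0.182, 0.225]]
button (array([439.1,  19.7]), array([26.7, 29.9]), 0.8) [0.43901561 0.02108076 0.04514153]
release (array([435.1,  19.7]), array([87.7, 69.8]), 5.3)
stand (array([530.7, -18.2]), array([266.4,  82.1]), 8.9) 0.158332374219052
bust (array([401.4, 249.8]), array([495.6,  70. ]), 85.0) 0.14546649917441487
box (array([ 403.6, -241.9]), array([ 78.1, 483.1]), 10.5) 0.05211670564819397
cone (array([613.8, -18.1]), array([437.6,  74.5]), 4.5) 0.4993793057274196
```

View pics/crop0.png

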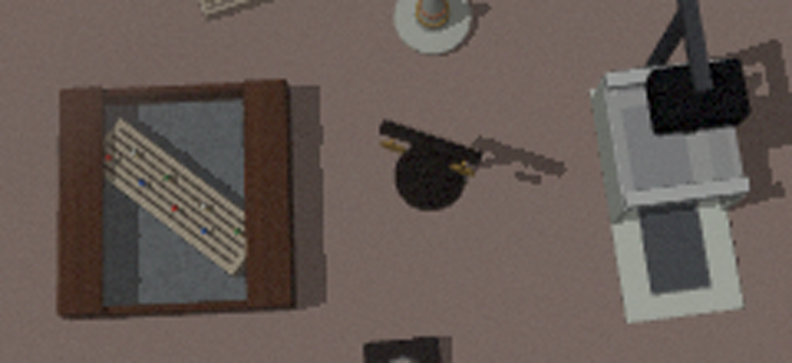

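```bash
cat > m2.py <<'E'
from h import *
def big(m):
    n,l,s,c=cv2.connectedComponentsWithStats(cv2.morphologyEx(m.astype(np.uint8),cv2.MORPH_OPEN,np.ones((2,2))),connectivity=4)
    return l==1+np.argmax(s[1:,4])
def rectpl(n,m,z):
    """min-area rect of mask, rays cast on plane z; mm"""
    cs,_=cv2.findContours(m.astype(np.uint8),cv2.RETR_EXTERNAL,cv2.CHAIN_APPROX_NONE); c=max(cs,key=cv2.contourArea)[:,0]
    P=onplane(n,c,z)[:,:2]*1000; r=cv2.minAreaRect(P.astype(np.float32)); return np.round(r[0],1),np.round(r[1],1),round(r[2],1)
def load(n):
    z=np.load(f'last_{n}.npz'); im,d=z['im'],cv2.medianBlur(z['d'],5); X,_,_=world(n,d); hsv=cv2.cvtColor(im,cv2.COLOR_BGR2HSV).astype(int); return im,X,hsv
def box(x0,y0,x1,y1):
    m=np.zeros((384,512),bool); m[int(y0/1.5):int(y1/1.5),int(x0/1.5):int(x1/1.5)]=1; return m
if __name__=='__main__':
    im,X,hsv=load('top'); Z=X[...,2]; H,S,V=[hsv[...,i] for i in range(3)]
    p=lambda n,m,z: print(n,m.sum(),rectpl('top',big(m),z),'z',np.median(Z[m]).round(4))
    p('case',box(210,235,340,365)&(Z>.03),.05)
    p('railL',box(210,235,250,365)&(Z>.044),.05); p('railR',box(300,235,340,365)&(Z>.044),.05)
    p('tray',box(240,250,312,345)&(V>100)&(S<110)&(Z>.02)&(Z<.05)&(abs(H-20)<14),.034)
    t=box(240,250,312,345)&(Z>.026)&(Z<.043); t=big(t); print('depth tray',rectpl('top',t,.034),X[t].mean(0))
    p('t2',box(150,240,192,312)&(Z>.012),.02); p('t3',box(280,180,348,220)&(Z>.012),.02)
    p('plate',box(455,225,545,362)&(V>130)&(S<70)&(Z<.02),.004)
    p('pad',box(480,303,525,350)&(V<100)&(Z<.02),.004)
    p('roof',box(455,225,550,310)&(Z>.06)&(Z<.115),.083)
    p('cam',box(480,225,550,280)&(Z>.17),.21)
    p('button',box(355,355,402,412)&(H<20)&(S>150),.046)
    p('release',box(355,355,402,412)&(Z>.015),.024)
    p('foot',box(360,255,425,310)&(Z>.005)&(Z<.1),.01);p('bar',box(360,255,425,310)&(Z>.13),.15)
    p('bust',box(120,365,195,415)&(Z>.006),.01); p('gift',box(580,355,640,410)&(Z>.03),.048); p('cone',box(368,195,415,240)&(Z>.005),.01)
E
python3 m2.py
```

```text
case 2992 (array([604.5, 231.4]), array([214.9, 215.1]), 3.2) z 0.0477
railL 904 (array([599.7, 319.2]), array([211.8,  39.5]), 3.3) z 0.0488
railR 911 (array([610.2, 145.3]), array([212.1,  39.8]), 2.0) z 0.0489
tray 565 (array([581.1, 230.9]), array([142.3,  26.1]), 59.8) z 0.0331
depth tray (array([607.1, 233. ]), array([189.2,  57.9]), 55.1) [0.60812228 0.23456028 0.03304184]
t2 486 (array([653.7, 455.7]), array([ 40. , 126.3]), 83.7) z 0.0187
t3 443 (array([826.2, 163. ]), array([ 39.8, 125. ]), 19.4) z 0.0183
plate 659 (array([ 550.7, -240.6]), array([ 98.9, 111.7]), 7.7) z 0.0027
pad 470 (array([ 566.7, -238.7]), array([81.8, 57.4]), 7.7) z 0.0035
roof 1166 (array([ 666.9, -224.3]), array([144.3, 117.9]), 8.1) z 0.0834
cam 660 (array([ 674.1, -219.8]), array([82. , 81.2]), 7.7) z 0.2086
button 105 (array([436.2,  16.6]), array([32.3, 29.8]), 0.5) z 0.0444
release 601 (array([435.9,  17. ]), array([79.6, 69.7]), 5.1) z 0.0235
foot 297 (array([629.4,  -4.3]), array([67.3, 55. ]), 71.6) z 0.0169
bar 138 (array([633.9,  -4.9]), array([84. , 13.7]), 71.6) z 0.1528
bust 702 (array([418.1, 474.3]), array([124. ,  70.1]), 85.5) z 0.0121
gift 635 (array([ 438.1, -442.6]), array([77. , 76.5]), 10.5) z 0.0467
cone 409 (array([792.1,  -6.8]), array([72.8, 73.4]), 46.4) z 0.0123
```

```bash
cat > go.py <<'E'
import sys
from h import *
from scipy.spatial.transform import Rotation as Ro
def state():
    o=get_obs(); R=Ro.from_rotvec(o['tcp_rot']).as_matrix()
    print('t',round(float(o['time']),2),'p',np.round(o['ee_pos']*1000,1),'xyaw',np.degrees(np.arctan2(R[1,0],R[0,0])).round(1),'zax',R[:,2].round(3),'F',np.round(o['contact_force'],1),'op',round(float(o['opening']),3),'q6',np.round(o['joint_pos'][5],2))
    return np.array(o['ee_pos']),R
def go(x,y,z,yaw):
    """mm, deg -> translation in cm (tool axes now), then turn about tool z (rad) incl. levelling"""
    p,R=state(); d=R.T@(np.array([x,y,z])/1000-p)*100
    c,s=np.cos(np.radians(yaw)),np.sin(np.radians(yaw)); T=np.array([[c,s,0],[s,-c,0],[0,0,-1.]])
    print('shift cm',d.round(2),'norm',np.linalg.norm(d).round(2),'turn',Ro.from_matrix(R.T@T).as_rotvec().round(3))
if __name__=='__main__': go(*map(float,sys.argv[1:5]))
E
python3 go.py 608 234 231 -36
```

```text
t 0.1 p [ 189.3 -542.5  230.2] xyaw -70.8 zax [-0.     0.002 -1.   ] F [0.2 0.3 0.7] op 0.999 q6 -0.02
shift cm [-5.952e+01 -6.511e+01  2.000e-02] norm 88.22 turn [-0.001  0.002 -0.607]
```

Call:
move_arm(
  plan=[
    {"x": -2.5,"y": -2.7},
    {"x": -2.5,"y": -2.7},
    {"x": -2.5,"y": -2.7},
    {"x": -2.5,"y": -2.7},
    {"x": -2.5,"y": -2.7},
    {"x": -2.5,"y": -2.7},
    {"x": -2.5,"y": -2.7},
    {"x": -2.5,"y": -2.7},
    {"x": -2.5,"y": -2.7},
    {"x": -2.5,"y": -2.7},
    {"x": -2.5,"y": -2.7},
    {"x": -2.5,"y": -2.7},
  ],
)

```text
invalid input
```

Call:
move_arm(
  plan=[
    {"x": -2.5,"y": -2.7},
    {"x": -2.5,"y": -2.7},
    {"x": -2.5,"y": -2.7},
    {"x": -2.5,"y": -2.7},
    {"x": -2.5,"y": -2.7},
    {"x": -2.5,"y": -2.7},
    {"x": -2.5,"y": -2.7},
    {"x": -2.5,"y": -2.7},
    {"x": -2.5,"y": -2.7},
    {"x": -2.5,"y": -2.7},
    {"x": -2.5,"y": -2.7},
    {"x": -2.0,"y": -2.7},
  ],
)

```text
invalid input
```

Call:
move_arm(
  plan=[
    {"wz": -0.12},
    {"wz": -0.12},
    {"wz": -0.12},
    {"wz": -0.12},
    {"wz": -0.12},
    {},
    {},
  ],
)

```text
invalid input
```

```bash
python3 go.py 608 234 100 -36
```

```text
t 0.1 p [ 189.3 -542.5  230.2] xyaw -70.8 zax [-0.     0.002 -1.   ] F [0.2 0.3 0.7] op 0.999 q6 -0.02
shift cm [-59.5  -65.11  13.12] norm 89.17 turn [-0.001  0.002 -0.607]
```

Call:
move_arm(
  plan=[
    {"x": -2.5,"y": -2.7,"z": 0,"wx": 0,"wy": 0,"wz": 0,"jaw": 0},
  ],
)

```text
time: 0.18
ee_pos: [0.2052, -0.5142, 0.2299]
tcp_rot: [2.555, -1.822, 0.001]
contact_force: [1.8, 0.2, 0.4]
opening: 1.001
```

Call:
move_arm(
  plan=[
    {"x": -2.5,"y": -2.7,"z": 0,"wx": 0,"wy": 0,"wz": 0,"jaw": 0},
    {"x": -2.5,"y": -2.7,"z": 0,"wx": 0,"wy": 0,"wz": 0,"jaw": 0},
    {"x": -2.5,"y": -2.7,"z": 0,"wx": 0,"wy": 0,"wz": 0,"jaw": 0},
    {"x": -2.5,"y": -2.7,"z": 0,"wx": 0,"wy": 0,"wz": 0,"jaw": 0},
    {"x": -2.5,"y": -2.7,"z": 0,"wx": 0,"wy": 0,"wz": 0,"jaw": 0},
    {"x": -2.5,"y": -2.7,"z": 0,"wx": 0,"wy": 0,"wz": 0,"jaw": 0},
    {"x": -2.5,"y": -2.7,"z": 0,"wx": 0,"wy": 0,"wz": 0,"jaw": 0},
    {"x": -2.5,"y": -2.7,"z": 0,"wx": 0,"wy": 0,"wz": 0,"jaw": 0},
    {"x": -2.5,"y": -2.7,"z": 0,"wx": 0,"wy": 0,"wz": 0,"jaw": 0},
    {"x": -2.5,"y": -2.7,"z": 0,"wx": 0,"wy": 0,"wz": 0,"jaw": 0},
    {"x": -2.5,"y": -2.7,"z": 0,"wx": 0,"wy": 0,"wz": 0,"jaw": 0},
    {"x": -2.5,"y": -2.7,"z": 0,"wx": 0,"wy": 0,"wz": 0,"jaw": 0},
  ],
)

```text
time: 1.18
ee_pos: [0.414, -0.1186, 0.2308]
tcp_rot: [2.561, -1.819, -0.0]
contact_force: [1.2, 0.2, -0.7]
opening: 0.999
```

Call:
move_arm(
  plan=[
    {"x": -2.5,"y": -2.7,"z": 0,"wx": 0,"wy": 0,"wz": 0,"jaw": 0},
    {"x": -2.5,"y": -2.7,"z": 0,"wx": 0,"wy": 0,"wz": 0,"jaw": 0},
    {"x": -2.5,"y": -2.7,"z": 0,"wx": 0,"wy": 0,"wz": 0,"jaw": 0},
    {"x": -2.5,"y": -2.7,"z": 0,"wx": 0,"wy": 0,"wz": 0,"jaw": 0},
    {"x": -2.5,"y": -2.7,"z": 0,"wx": 0,"wy": 0,"wz": 0,"jaw": 0},
    {"x": -2.5,"y": -2.7,"z": 0,"wx": 0,"wy": 0,"wz": 0,"jaw": 0},
    {"x": -2.5,"y": -2.7,"z": 0,"wx": 0,"wy": 0,"wz": 0,"jaw": 0},
    {"x": -2.5,"y": -2.7,"z": 0,"wx": 0,"wy": 0,"wz": 0,"jaw": 0},
    {"x": -2.5,"y": -2.7,"z": 0,"wx": 0,"wy": 0,"wz": 0,"jaw": 0},
    {"x": -2.5,"y": -2.7,"z": 0,"wx": 0,"wy": 0,"wz": 0,"jaw": 0},
    {"x": -2.2,"y": -2.7,"z": 0,"wx": 0,"wy": 0,"wz": 0,"jaw": 0},
  ],
)

```text
time: 2.1
ee_pos: [0.6047, 0.2364, 0.2303]
tcp_rot: [2.561, -1.817, -0.001]
contact_force: [-0.1, -0.3, -0.2]
opening: 0.999
```

Call:
move_arm(
  plan=[
    {"x": 0,"y": 0,"z": 0,"wx": 0,"wy": 0,"wz": -0.12,"jaw": 0},
    {"x": 0,"y": 0,"z": 0,"wx": 0,"wy": 0,"wz": -0.12,"jaw": 0},
    {"x": 0,"y": 0,"z": 0,"wx": 0,"wy": 0,"wz": -0.12,"jaw": 0},
    {"x": 0,"y": 0,"z": 0,"wx": 0,"wy": 0,"wz": -0.12,"jaw": 0},
    {"x": 0,"y": 0,"z": 0,"wx": 0,"wy": 0,"wz": -0.12,"jaw": 0},
    {"x": 0,"y": 0,"z": 0,"wx": 0,"wy": 0,"wz": 0,"jaw": 0},
  ],
)

```text
time: 2.6
ee_pos: [0.6043, 0.2343, 0.2302]
tcp_rot: [2.985, -0.977, -0.002]
contact_force: [0.4, 0.3, 0.1]
opening: 1.0
```

```bash
python3 go.py 608 234 100 -36
python3 - <<'E'
from m2 import *
im,d=snap('scene'); z=np.load('last_scene.npz')
im,X,hsv=load('scene'); Z=X[...,2];H,S,V=[hsv[...,i] for i in range(3)]
m=(abs(X[...,0]-.604)<.1)&(abs(X[...,1]-.231)<.066)&(Z>.025)&(Z<.05)&(V>100)&(S<110)
m=big(m);print(m.sum(),rectpl('scene',m,.034))
E
```

```text
t 2.6 p [604.3 234.3 230.2] xyaw -36.3 zax [-0.001 -0.001 -1.   ] F [0.4 0.3 0.1] op 1.0 q6 0.99
shift cm [ 0.33 -0.21 13.02] norm 13.03 turn [ 0.001  0.001 -0.005]
613 (array([620.2, 231.2]), array([175.2,  62. ]), 53.1)
```

Call:
move_arm(
  plan=[
    {"x": 0.3,"y": -0.2,"z": 3,"wx": 0,"wy": 0,"wz": 0,"jaw": 0},
    {"x": 0,"y": 0,"z": 3,"wx": 0,"wy": 0,"wz": 0,"jaw": 0},
    {"x": 0,"y": 0,"z": 3,"wx": 0,"wy": 0,"wz": 0,"jaw": 0},
    {"x": 0,"y": 0,"z": 3,"wx": 0,"wy": 0,"wz": 0,"jaw": 0},
    {"x": 0,"y": 0,"z": 2,"wx": 0,"wy": 0,"wz": 0,"jaw": 0},
    {"x": 0,"y": 0,"z": 2,"wx": 0,"wy": 0,"wz": 0,"jaw": 0},
    {"x": 0,"y": 0,"z": 1.4,"wx": 0,"wy": 0,"wz": 0,"jaw": 0},
    {"x": 0,"y": 0,"z": 1,"wx": 0,"wy": 0,"wz": 0,"jaw": 0},
    {"x": 0,"y": 0,"z": 1,"wx": 0,"wy": 0,"wz": 0,"jaw": 0},
    {"x": 0,"y": 0,"z": 0.6,"wx": 0,"wy": 0,"wz": 0,"jaw": 0},
    {"x": 0,"y": 0,"z": 0,"wx": 0,"wy": 0,"wz": 0,"jaw": 0},
  ],
)

```text
time: 3.57
ee_pos: [0.6076, 0.2339, 0.0298]
tcp_rot: [2.983, -0.982, -0.002]
contact_force: [0.5, -0.1, -0.3]
opening: 1.004
```

Call:
move_arm(
  plan=[
    {"x": 0,"y": 0,"z": 0,"wx": 0,"wy": 0,"wz": 0,"jaw": 1},
    {"x": 0,"y": 0,"z": 0,"wx": 0,"wy": 0,"wz": 0,"jaw": 1},
    {"x": 0,"y": 0,"z": 0,"wx": 0,"wy": 0,"wz": 0,"jaw": 1},
    {"x": 0,"y": 0,"z": 0,"wx": 0,"wy": 0,"wz": 0,"jaw": 1},
    {"x": 0,"y": 0,"z": 0,"wx": 0,"wy": 0,"wz": 0,"jaw": 1},
    {"x": 0,"y": 0,"z": 0,"wx": 0,"wy": 0,"wz": 0,"jaw": 1},
  ],
  grip_force=15,
)

```text
time: 4.07
ee_pos: [0.6087, 0.2341, 0.0314]
tcp_rot: [-2.984, 0.98, -0.002]
contact_force: [0.7, -0.8, 0.4]
opening: 0.595
```

```bash
python3 go.py 604.5 231.4 27 -87.3
```

```text
t 4.07 p [608.7 234.1  31.4] xyaw -36.4 zax [ 0.002 -0.    -1.   ] F [ 0.7 -0.8  0.4] op 0.595 q6 0.98
shift cm [-0.18  0.47  0.44] norm 0.67 turn [-0.001 -0.001  0.889]
```

Call:
move_arm(
  plan=[
    {"x": 0,"y": 0,"z": 0,"wx": 0,"wy": 0,"wz": 0.07,"jaw": 1},
    {"x": 0,"y": 0,"z": 0,"wx": 0,"wy": 0,"wz": 0.08,"jaw": 1},
    {"x": 0,"y": 0,"z": 0,"wx": 0,"wy": 0,"wz": 0.08,"jaw": 1},
    {"x": 0,"y": 0,"z": 0,"wx": 0,"wy": 0,"wz": 0.08,"jaw": 1},
    {"x": 0,"y": 0,"z": 0,"wx": 0,"wy": 0,"wz": 0.08,"jaw": 1},
    {"x": 0,"y": 0,"z": 0,"wx": 0,"wy": 0,"wz": 0.08,"jaw": 1},
    {"x": 0,"y": 0,"z": 0,"wx": 0,"wy": 0,"wz": 0.08,"jaw": 1},
    {"x": 0,"y": 0,"z": 0,"wx": 0,"wy": 0,"wz": 0.08,"jaw": 1},
    {"x": 0,"y": 0,"z": 0,"wx": 0,"wy": 0,"wz": 0.08,"jaw": 1},
    {"x": 0,"y": 0,"z": 0,"wx": 0,"wy": 0,"wz": 0.08,"jaw": 1},
    {"x": 0,"y": 0,"z": 0,"wx": 0,"wy": 0,"wz": 0.07,"jaw": 1},
    {"x": 0,"y": 0,"z": 0,"wx": 0,"wy": 0,"wz": 0.03,"jaw": 1},
  ],
  grip_force=15,
)

```text
time: 5.07
ee_pos: [0.6087, 0.2341, 0.0315]
tcp_rot: [-2.268, 2.172, -0.002]
contact_force: [0.5, 0.4, 2.2]
opening: 0.59
```

```bash
python3 go.py 604.5 231.4 27 -87.3
```

```text
t 5.07 p [608.7 234.1  31.5] xyaw -87.5 zax [ 0.001  0.    -1.   ] F [0.5 0.4 2.2] op 0.59 q6 1.88
shift cm [0.26 0.43 0.45] norm 0.67 turn [-0.001 -0.    -0.004]
```

Call:
move_arm(
  plan=[
    {"x": 0,"y": 0,"z": 0,"wx": 0,"wy": 0,"wz": 0,"jaw": 0.25},
    {"x": 0,"y": 0,"z": 0,"wx": 0,"wy": 0,"wz": 0,"jaw": 0.25},
    {"x": 0,"y": 0,"z": 0,"wx": 0,"wy": 0,"wz": 0,"jaw": 0.25},
    {"x": 0,"y": 0,"z": 0,"wx": 0,"wy": 0,"wz": 0,"jaw": 0.25},
    {"x": 0,"y": 0,"z": 0,"wx": 0,"wy": 0,"wz": 0,"jaw": 0.25},
    {"x": 0,"y": 0,"z": 0,"wx": 0,"wy": 0,"wz": 0,"jaw": 0.25},
    {"x": 0,"y": 0,"z": -1,"wx": 0,"wy": 0,"wz": 0,"jaw": 0.25},
    {"x": 0,"y": 0,"z": -2.5,"wx": 0,"wy": 0,"wz": 0,"jaw": 0.25},
    {"x": 0,"y": 0,"z": -3,"wx": 0,"wy": 0,"wz": 0,"jaw": 0.25},
    {"x": 0,"y": 3.5,"z": 0,"wx": 0,"wy": 0,"wz": 0,"jaw": 0.25},
    {"x": 0,"y": 3.5,"z": 0,"wx": 0,"wy": 0,"wz": 0,"jaw": 0.25},
    {"x": 0,"y": 0,"z": 0,"wx": 0,"wy": 0,"wz": 0,"jaw": 0.25},
  ],
)

```text
time: 6.07
ee_pos: [0.5307, 0.2294, 0.096]
tcp_rot: [2.267, -2.163, -0.007]
contact_force: [-0.3, -0.4, -0.6]
opening: 0.75
```

Run:
```python
from m2 import *
from go import state
state()
out=[]
for n in('scene','top'):
    snap(n); im,X,hsv=load(n); Z=X[...,2];H,S,V=[hsv[...,i] for i in range(3)]
    m=(abs(X[...,0]-.604)<.105)&(abs(X[...,1]-.231)<.062)&(Z>.022)&(Z<.05)&(V>90)&(S<110)
    m=big(m);print(n,m.sum(),rectpl(n,m,.034))
    v,u=np.where(m); print(u.min(),u.max(),v.min(),v.max())
    # far/near ends in world x for y strip on top surface
    P=onplane(n,np.stack([u,v],1),.034)*1000; print('x range',np.percentile(P[:,0],[0,2,98,100]).round(1),'y',np.percentile(P[:,1],[0,2,98,100]).round(1))
    u0,v0=(int(np.mean(u)),int(np.mean(v))); c=im[max(0,v0-75):v0+75,max(0,u0-100):u0+100]; out.append(cv2.resize(c,(400,300),interpolation=cv2.INTER_CUBIC) if c.shape==(150,200,3) else cv2.resize(c,(400,300)))
cv2.imwrite('pics/a1.png',np.hstack(out))
```

```text
t 6.07 p [530.7 229.4  96. ] xyaw -87.3 zax [-0.009 -0.003 -1.   ] F [-0.3 -0.4 -0.6] op 0.75 q6 1.91
scene 771 (array([620. , 229.9]), array([188.7,  63.3]), 1.9)
268 320 139 175
x range [525.1 531.9 710.2 713.7] y [196.2 200.6 260.2 263.4]
top 181 (array([647.7, 221.2]), array([105.9,  43.3]), 15.1)
178 192 172 205
x range [591.7 596.8 696.9 697. ] y [207.1 207.6 251.8 255.2]
```

View pics/a1.png

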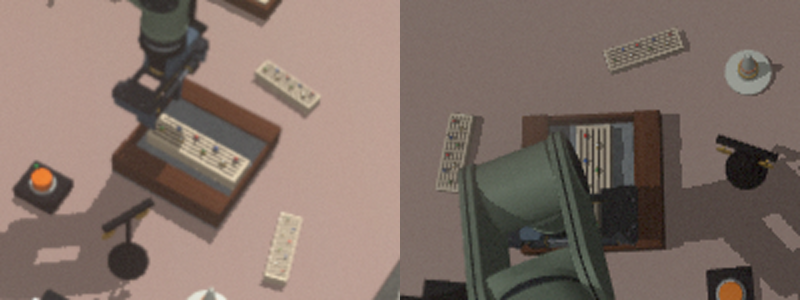

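Call:
move_arm(
  plan=[
    {"x": 0,"y": -1.0,"z": 0,"wx": 0,"wy": 0,"wz": 0,"jaw": 0.25},
    {"x": 0,"y": 0,"z": 1.5,"wx": 0,"wy": 0,"wz": 0,"jaw": 0.25},
    {"x": 0,"y": 0,"z": 1.5,"wx": 0,"wy": 0,"wz": 0,"jaw": 0.25},
    {"x": 0,"y": 0,"z": 1.5,"wx": 0,"wy": 0,"wz": 0,"jaw": 0.25},
    {"x": 0,"y": 0,"z": 1.3,"wx": 0,"wy": 0,"wz": 0,"jaw": 0.25},
    {"x": 0,"y": 0,"z": 0.6,"wx": 0,"wy": 0,"wz": 0,"jaw": 0.25},
    {"x": 0,"y": 0,"z": 0.3,"wx": 0,"wy": 0,"wz": 0,"jaw": 0.25},
    {"x": 0,"y": 0,"z": 0,"wx": 0,"wy": 0,"wz": 0,"jaw": 0.25},
    {"x": 0,"y": 0,"z": 0,"wx": 0,"wy": 0,"wz": 0,"jaw": 0.25},
  ],
)

```text
time: 6.92
ee_pos: [0.5494, 0.2316, 0.0294]
tcp_rot: [-2.271, 2.169, -0.001]
contact_force: [0.4, -0.4, -0.1]
opening: 0.747
```

```bash
python3 go.py 539 230.8 26 -87.3
```

```text
t 6.92 p [549.4 231.6  29.4] xyaw -87.4 zax [ 0.001  0.    -1.   ] F [ 0.4 -0.4 -0.1] op 0.747 q6 1.91
shift cm [0.03 1.04 0.33] norm 1.09 turn [-0.001  0.    -0.001]
```

Call:
move_arm(
  plan=[
    {"x": 0,"y": 0.5,"z": 0.1,"wx": 0,"wy": 0,"wz": 0,"jaw": 0.25},
    {"x": 0,"y": 0.5,"z": 0.2,"wx": 0,"wy": 0,"wz": 0,"jaw": 0.25},
    {"x": 0,"y": 0,"z": 0,"wx": 0,"wy": 0,"wz": 0,"jaw": 0.25},
    {"x": 0,"y": 0,"z": 0,"wx": 0,"wy": 0,"wz": 0,"jaw": 1},
    {"x": 0,"y": 0,"z": 0,"wx": 0,"wy": 0,"wz": 0,"jaw": 1},
    {"x": 0,"y": 0,"z": 0,"wx": 0,"wy": 0,"wz": 0,"jaw": 1},
    {"x": 0,"y": 0,"z": 0,"wx": 0,"wy": 0,"wz": 0,"jaw": 1},
    {"x": 0,"y": 0,"z": 0,"wx": 0,"wy": 0,"wz": 0,"jaw": 1},
    {"x": 0,"y": 0,"z": -0.5,"wx": 0,"wy": 0,"wz": 0,"jaw": 1},
    {"x": 0,"y": 0,"z": -0.5,"wx": 0,"wy": 0,"wz": 0,"jaw": 1},
    {"x": 0,"y": 0,"z": 0,"wx": 0,"wy": 0,"wz": 0,"jaw": 1},
  ],
  grip_force=55,
)

```text
time: 7.83
ee_pos: [0.5388, 0.2311, 0.0368]
tcp_rot: [-2.271, 2.169, -0.001]
contact_force: [0.1, -0.6, -2.2]
opening: 0.583
```

Run:
```python
from m2 import *
from go import state
state()
snap('scene'); im,X,hsv=load('scene'); Z=X[...,2];H,S,V=[hsv[...,i] for i in range(3)]
m=(abs(X[...,0]-.61)<.11)&(abs(X[...,1]-.231)<.062)&(Z>.025)&(Z<.08)&(V>90)&(S<110); m=big(m)
for a in range(530,710,30):
    q=m&(abs(X[...,0]*1000-a-15)<15); print(a+15,q.sum(),np.percentile(Z[q],[50,90]).round(4) if q.sum() else '')
c=im[110:230,210:370]; cv2.imwrite('pics/a2.png',cv2.resize(c,None,fx=4,fy=4,interpolation=cv2.INTER_CUBIC))
```

```text
t 7.83 p [538.8 231.1  36.8] xyaw -87.4 zax [ 0.001  0.    -1.   ] F [ 0.1 -0.6 -2.2] op 0.583 q6 1.91
545 4 [0.0455 0.0472]
575 133 [0.0455 0.0472]
605 132 [0.0457 0.0471]
635 140 [0.046  0.0479]
665 142 [0.0455 0.0474]
695 144 [0.0431 0.0465]
```

Lift, level (top at about 46 mm along the whole length). Now raise it clear and retreat toward the robot.

Call:
move_arm(
  plan=[
    {"x": 0,"y": 0,"z": -0.8,"wx": 0,"wy": 0,"wz": 0,"jaw": 1},
    {"x": 0,"y": 0,"z": -1.2,"wx": 0,"wy": 0,"wz": 0,"jaw": 1},
    {"x": 0,"y": 0,"z": -1.5,"wx": 0,"wy": 0,"wz": 0,"jaw": 1},
    {"x": 0,"y": 0,"z": -1.5,"wx": 0,"wy": 0,"wz": 0,"jaw": 1},
    {"x": 0,"y": 0,"z": -1.5,"wx": 0,"wy": 0,"wz": 0,"jaw": 1},
    {"x": 0,"y": 0,"z": -1.5,"wx": 0,"wy": 0,"wz": 0,"jaw": 1},
    {"x": 0,"y": 0,"z": -1.5,"wx": 0,"wy": 0,"wz": 0,"jaw": 1},
    {"x": 0,"y": 0,"z": -1.2,"wx": 0,"wy": 0,"wz": 0,"jaw": 1},
    {"x": 0,"y": 0,"z": -0.8,"wx": 0,"wy": 0,"wz": 0,"jaw": 1},
    {"x": 0,"y": 0.8,"z": 0,"wx": 0,"wy": 0,"wz": 0,"jaw": 1},
    {"x": 0,"y": 1.5,"z": 0,"wx": 0,"wy": 0,"wz": 0,"jaw": 1},
    {"x": 0,"y": 2,"z": 0,"wx": 0,"wy": 0,"wz": 0,"jaw": 1},
  ],
)

```text
time: 8.88
ee_pos: [0.4947, 0.2287, 0.1502]
tcp_rot: [2.27, -2.17, -0.0]
contact_force: [0.0, 0.7, -1.5]
opening: 0.591
```

Call:
move_arm(
  plan=[
    {"x": 0,"y": 2,"z": 0,"wx": 0,"wy": 0,"wz": 0,"jaw": 1},
    {"x": 0,"y": 2,"z": 0,"wx": 0,"wy": 0,"wz": 0,"jaw": 1},
    {"x": 0,"y": 2,"z": 0,"wx": 0,"wy": 0,"wz": 0,"jaw": 1},
    {"x": 0.5,"y": 1.5,"z": 0,"wx": 0,"wy": 0,"wz": 0,"jaw": 1},
    {"x": 1,"y": 0.8,"z": 0,"wx": 0,"wy": 0,"wz": 0,"jaw": 1},
    {"x": 1.5,"y": 0.5,"z": 0,"wx": 0,"wy": 0,"wz": -0.02,"jaw": 1},
    {"x": 2,"y": 0,"z": 0,"wx": 0,"wy": 0,"wz": -0.02,"jaw": 1},
    {"x": 2,"y": 0,"z": 0,"wx": 0,"wy": 0,"wz": -0.02,"jaw": 1},
    {"x": 2,"y": 0,"z": 0,"wx": 0,"wy": 0,"wz": -0.02,"jaw": 1},
    {"x": 2,"y": 0,"z": 0,"wx": 0,"wy": 0,"wz": 0,"jaw": 1},
    {"x": 2,"y": 0,"z": 0,"wx": 0,"wy": 0,"wz": 0,"jaw": 1},
  ],
)

```text
time: 9.8
ee_pos: [0.4184, 0.0939, 0.1506]
tcp_rot: [2.356, -2.077, -0.0]
contact_force: [0.4, 1.6, -1.4]
opening: 0.588
```

```bash
python3 go.py 405 -262 150 -82.3
```

```text
t 9.8 p [418.4  93.9 150.6] xyaw -82.8 zax [-0.001 -0.001 -1.   ] F [ 0.4  1.6 -1.4] op 0.588 q6 1.64
shift cm [35.15  5.79  0.08] norm 35.62 turn [ 0.001 -0.    -0.009]
```

Call:
move_arm(
  plan=[
    {"x": 2,"y": 0.8,"z": 0,"wx": 0,"wy": 0,"wz": 0,"jaw": 1},
    {"x": 2.5,"y": 0.8,"z": 0,"wx": 0,"wy": 0,"wz": 0,"jaw": 1},
    {"x": 2.5,"y": 0.8,"z": 0,"wx": 0,"wy": 0,"wz": 0,"jaw": 1},
    {"x": 3,"y": 0.6,"z": 0,"wx": 0,"wy": 0,"wz": 0,"jaw": 1},
    {"x": 3,"y": 0.5,"z": 0,"wx": 0,"wy": 0,"wz": 0,"jaw": 1},
    {"x": 3,"y": 0.5,"z": 0,"wx": 0,"wy": 0,"wz": 0,"jaw": 1},
    {"x": 3,"y": 0.5,"z": 0,"wx": 0,"wy": 0,"wz": 0,"jaw": 1},
    {"x": 3,"y": 0.5,"z": 0,"wx": 0,"wy": 0,"wz": 0,"jaw": 1},
    {"x": 3,"y": 0.5,"z": 0,"wx": 0,"wy": 0,"wz": 0,"jaw": 1},
    {"x": 3,"y": 0.3,"z": 0,"wx": 0,"wy": 0,"wz": 0,"jaw": 1},
    {"x": 2.5,"y": 0,"z": 0,"wx": 0,"wy": 0,"wz": 0,"jaw": 1},
    {"x": 2,"y": 0,"z": 0,"wx": 0,"wy": 0,"wz": 0,"jaw": 1},
  ],
)

```text
time: 10.8
ee_pos: [0.4013, -0.2366, 0.1506]
tcp_rot: [2.354, -2.079, 0.0]
contact_force: [0.7, 0.7, -1.8]
opening: 0.585
```

Call:
move_arm(
  plan=[
    {"x": 1.6,"y": 0,"z": 0.5,"wx": 0,"wy": 0,"wz": 0,"jaw": 1},
    {"x": 1,"y": 0,"z": 1.5,"wx": 0,"wy": 0,"wz": 0,"jaw": 1},
    {"x": 0,"y": 0,"z": 2,"wx": 0,"wy": 0,"wz": 0,"jaw": 1},
    {"x": 0,"y": 0,"z": 2,"wx": 0,"wy": 0,"wz": 0,"jaw": 1},
    {"x": 0,"y": 0,"z": 2,"wx": 0,"wy": 0,"wz": 0,"jaw": 1},
    {"x": 0,"y": 0,"z": 1.5,"wx": 0,"wy": 0,"wz": 0,"jaw": 1},
    {"x": 0,"y": 0,"z": 0.7,"wx": 0,"wy": 0,"wz": 0,"jaw": 1},
    {"x": 0,"y": 0,"z": 0,"wx": 0,"wy": 0,"wz": 0,"jaw": 1},
    {"x": 0,"y": 0,"z": 0,"wx": 0,"wy": 0,"wz": 0,"jaw": 1},
  ],
)

```text
time: 11.55
ee_pos: [0.4053, -0.2603, 0.049]
tcp_rot: [2.356, -2.078, -0.0]
contact_force: [0.1, 0.2, -1.9]
opening: 0.592
```

```bash
python3 go.py 547.6 -240.9 48 -82.3
python3 - <<'E'
from m2 import *
out=[]
for n in('scene','top'):
    snap(n); im,X,hsv=load(n); Z=X[...,2];H,S,V=[hsv[...,i] for i in range(3)]
    m=(abs(X[...,0]-.52)<.14)&(abs(X[...,1]+.25)<.07)&(Z>.04)&(Z<.078)&(V>90)&(S<110)
    m=big(m);v,u=np.where(m); print(n,m.sum(),rectpl(n,m,.058),np.median(Z[m]),u.mean(),v.mean())
    for a in range(420,600,30):
        q=m&(abs(X[...,0]*1000-a-15)<15); print(a+15,q.sum(),np.percentile(Z[q],[50,90]).round(4) if q.sum() else '')
    c=im[210:310,130:270] if n=='scene' else im[130:250,270:410]; out.append(cv2.resize(c,(400,300),interpolation=cv2.INTER_CUBIC))
cv2.imwrite('pics/a3.png',np.hstack(out))
E
```

```text
t 11.55 p [ 405.3 -260.3   49. ] xyaw -82.8 zax [-0. -0. -1.] F [ 0.1  0.2 -1.9] op 0.592 q6 0.85
shift cm [ -0.14 -14.36   0.1 ] norm 14.36 turn [ 0.    -0.    -0.009]
scene 891 (array([ 495.3, -253.6]), array([167.7,  60.2]), 6.6) 0.057385719701420757 172.06846240179573 236.8181818181818
435 153 [0.0581 0.0592]
465 164 [0.0571 0.0585]
495 167 [0.0576 0.0585]
525 172 [0.0576 0.0592]
555 208 [0.0559 0.0585]
585 1 [0.0416 0.0416]
top 596 (array([ 503.4, -246.9]), array([120.1,  56.9]), 6.9) 0.056486260166443286 341.46812080536915 233.68120805369128
435 26 [0.0584 0.2099]
465 135 [0.0568 0.0581]
495 151 [0.0567 0.0575]
525 158 [0.0563 0.0573]
555 126 [0.056  0.0569]
585 0
```

View pics/a3.png

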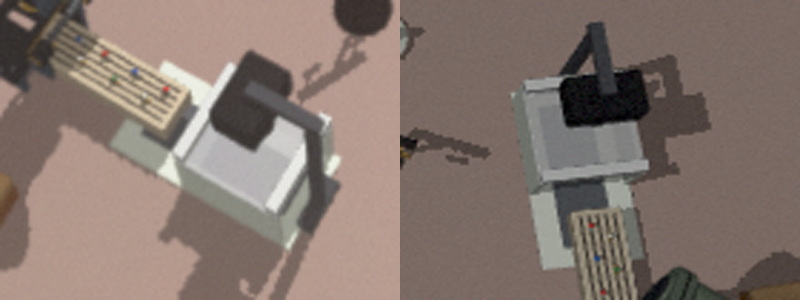

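Tray line matches the hood axis (computed −246.9 mm at x=503 for both); its front end is 158 mm ahead of the TCP, so the tray centre is about 68 mm ahead. Insert.

Call:
move_arm(
  plan=[
    {"x": 0,"y": 0,"z": 0.6,"wx": 0,"wy": 0,"wz": -0.009,"jaw": 1},
    {"x": -0.1,"y": -1,"z": 0,"wx": 0,"wy": 0,"wz": 0,"jaw": 1},
    {"x": 0,"y": -1.3,"z": 0,"wx": 0,"wy": 0,"wz": 0,"jaw": 1},
    {"x": 0,"y": -1.3,"z": 0,"wx": 0,"wy": 0,"wz": 0,"jaw": 1},
    {"x": 0,"y": -1.3,"z": 0,"wx": 0,"wy": 0,"wz": 0,"jaw": 1},
    {"x": 0,"y": -1.3,"z": 0,"wx": 0,"wy": 0,"wz": 0,"jaw": 1},
    {"x": 0,"y": -1.3,"z": 0,"wx": 0,"wy": 0,"wz": 0,"jaw": 1},
    {"x": 0,"y": -1.3,"z": 0,"wx": 0,"wy": 0,"wz": 0,"jaw": 1},
    {"x": 0,"y": -1.3,"z": 0,"wx": 0,"wy": 0,"wz": 0,"jaw": 1},
    {"x": 0,"y": -1.3,"z": 0,"wx": 0,"wy": 0,"wz": 0,"jaw": 1},
    {"x": 0,"y": 0,"z": 0,"wx": 0,"wy": 0,"wz": 0,"jaw": 1},
    {"x": 0,"y": 0,"z": 0,"wx": 0,"wy": 0,"wz": 0,"jaw": 1},
  ],
)

```text
time: 12.65
ee_pos: [0.5189, -0.2433, 0.0427]
tcp_rot: [2.367, -2.065, -0.001]
contact_force: [-0.4, -0.2, -1.8]
opening: 0.59
```

```bash
python3 go.py 549.1 -240.7 26 -82.3
```

```text
t 12.65 p [ 518.9 -243.3   42.7] xyaw -82.2 zax [-0. -0. -1.] F [-0.4 -0.2 -1.8] op 0.59 q6 0.98
shift cm [ 0.15 -3.03  1.67] norm 3.46 turn [0.    0.    0.002]
```

Call:
move_arm(
  plan=[
    {"x": 0.15,"y": -1,"z": 0,"wx": 0,"wy": 0,"wz": 0,"jaw": 1},
    {"x": 0,"y": -1,"z": 0,"wx": 0,"wy": 0,"wz": 0,"jaw": 1},
    {"x": 0,"y": -1,"z": 0,"wx": 0,"wy": 0,"wz": 0,"jaw": 1},
    {"x": 0,"y": 0,"z": 0.4,"wx": 0,"wy": 0,"wz": 0,"jaw": 1},
    {"x": 0,"y": 0,"z": 0.4,"wx": 0,"wy": 0,"wz": 0,"jaw": 1},
    {"x": 0,"y": 0,"z": 0.4,"wx": 0,"wy": 0,"wz": 0,"jaw": 1},
    {"x": 0,"y": 0,"z": 0.2,"wx": 0,"wy": 0,"wz": 0,"jaw": 1},
    {"x": 0,"y": 0,"z": 0.2,"wx": 0,"wy": 0,"wz": 0,"jaw": 1},
    {"x": 0,"y": 0,"z": 0,"wx": 0,"wy": 0,"wz": 0,"jaw": 1},
    {"x": 0,"y": 0,"z": 0,"wx": 0,"wy": 0,"wz": 0,"jaw": 1},
  ],
)

```text
time: 13.48
ee_pos: [0.5479, -0.2412, 0.0269]
tcp_rot: [2.366, -2.067, -0.0]
contact_force: [-1.3, -0.7, -1.6]
opening: 0.588
```

```bash
python3 go.py 549.1 -240.7 25 -82.3;python3 - <<'E'
from m2 import *
for n in('scene','top'):
    snap(n); im,X,hsv=load(n); Z=X[...,2];H,S,V=[hsv[...,i] for i in range(3)]
    m=(abs(X[...,0]-.56)<.1)&(abs(X[...,1]+.24)<.06)&(Z>.02)&(Z<.065)&(V>90)&(S<110)&(abs(H-18)<12)
    m=big(m);v,u=np.where(m); print(n,m.sum(),rectpl(n,m,.036),np.median(Z[m]).round(4),u.mean(),v.mean())
E
```

```text
t 13.48 p [ 547.9 -241.2   26.9] xyaw -82.3 zax [-0.  0. -1.] F [-1.3 -0.7 -1.6] op 0.588 q6 1.0
shift cm [-0.04 -0.13  0.19] norm 0.23 turn [0. 0. 0.]
scene 87 (array([ 573.8, -242. ]), array([21.7, 60.1]), 5.9) 0.0361 194.13793103448276 250.4712643678161Traceback (most recent call last):
  File "<stdin>", line 5, in <module>
  File "m2.py", line 4, in big
    return l==1+np.argmax(s[1:,4])
                ~~~~~~~~~^^^^^^^^^
    return _wrapfunc(a, 'argmax', axis=axis, out=out, **kwds)
    return bound(*args, **kwds)
ValueError: attempt to get argmax of an empty sequence
```

Call:
move_arm(
  plan=[
    {"x": 0,"y": -0.1,"z": 0.1,"wx": 0,"wy": 0,"wz": 0,"jaw": 1},
    {"x": 0,"y": 0,"z": 0.1,"wx": 0,"wy": 0,"wz": 0,"jaw": 1},
    {"x": 0,"y": 0,"z": 0,"wx": 0,"wy": 0,"wz": 0,"jaw": 1},
  ],
)

```text
time: 13.83
ee_pos: [0.5491, -0.241, 0.0248]
tcp_rot: [2.366, -2.067, -0.0]
contact_force: [-0.0, -0.3, -1.4]
opening: 0.589
```

Call:
move_arm(
  plan=[
    {"x": 0,"y": 0,"z": 0.1,"wx": 0,"wy": 0,"wz": 0,"jaw": 1},
    {"x": 0,"y": 0,"z": 0.05,"wx": 0,"wy": 0,"wz": 0,"jaw": 1},
    {"x": 0,"y": 0,"z": 0,"wx": 0,"wy": 0,"wz": 0,"jaw": 1},
  ],
)

```text
time: 14.08
ee_pos: [0.5493, -0.2411, 0.0242]
tcp_rot: [-2.366, 2.067, -0.001]
contact_force: [-1.8, 1.4, 4.3]
opening: 0.59
```

Call:
move_arm(
  plan=[
    {"x": 0,"y": 0,"z": 0,"wx": 0,"wy": 0,"wz": 0,"jaw": 0.2},
    {"x": 0,"y": 0,"z": 0,"wx": 0,"wy": 0,"wz": 0,"jaw": 0.2},
    {"x": 0,"y": 0,"z": 0,"wx": 0,"wy": 0,"wz": 0,"jaw": 0.2},
    {"x": 0,"y": 0,"z": 0,"wx": 0,"wy": 0,"wz": 0,"jaw": 0.2},
    {"x": 0,"y": 0,"z": 0,"wx": 0,"wy": 0,"wz": 0,"jaw": 0.2},
    {"x": 0,"y": 0,"z": -0.5,"wx": 0,"wy": 0,"wz": 0,"jaw": 0.2},
    {"x": 0,"y": 0,"z": -1.5,"wx": 0,"wy": 0,"wz": 0,"jaw": 0.2},
    {"x": 0,"y": 0,"z": -2.5,"wx": 0,"wy": 0,"wz": 0,"jaw": 0.2},
    {"x": 0,"y": 0.5,"z": -3,"wx": 0,"wy": 0,"wz": 0,"jaw": 0.2},
    {"x": 0,"y": 2,"z": -3,"wx": 0,"wy": 0,"wz": 0,"jaw": 0.2},
    {"x": 0,"y": 3,"z": -3,"wx": 0,"wy": 0,"wz": 0,"jaw": 0.2},
    {"x": 0,"y": 3,"z": 0,"wx": 0,"wy": 0,"wz": 0,"jaw": 0.2},
  ],
)

```text
time: 15.08
ee_pos: [0.4682, -0.2542, 0.1639]
tcp_rot: [-2.365, 2.064, -0.019]
contact_force: [0.5, -0.4, 0.8]
opening: 0.801
```

Call:
move_arm(
  plan=[
    {"x": -2,"y": 2.5,"z": 0,"wx": 0,"wy": 0,"wz": 0,"jaw": 1},
    {"x": -3,"y": 1,"z": 0,"wx": 0,"wy": 0,"wz": 0,"jaw": 1},
    {"x": -3,"y": 0,"z": 0,"wx": 0,"wy": 0,"wz": 0,"jaw": 1},
    {"x": -3,"y": 0,"z": 0,"wx": 0,"wy": 0,"wz": 0,"jaw": 1},
    {"x": -3,"y": 0,"z": 0,"wx": 0,"wy": 0,"wz": 0,"jaw": 1},
    {"x": -3,"y": 0,"z": 0,"wx": 0,"wy": 0,"wz": 0,"jaw": 1},
    {"x": -2,"y": 0,"z": 0,"wx": 0,"wy": 0,"wz": 0,"jaw": 1},
    {"x": 0,"y": 0,"z": 0,"wx": 0,"wy": 0,"wz": 0,"jaw": 1},
  ],
)

```text
time: 15.75
ee_pos: [0.4041, -0.0661, 0.1583]
tcp_rot: [-2.369, 2.062, 0.001]
contact_force: [0.0, -0.5, 0.5]
opening: 0.243
```

```bash
python3 go.py 436.5 17 90 -82.3;python3 - <<'E'
from m2 import *
out=[]
for n in('scene','top'):
    snap(n); im,X,hsv=load(n); Z=X[...,2];H,S,V=[hsv[...,i] for i in range(3)]
    m=(abs(X[...,0]-.56)<.1)&(abs(X[...,1]+.24)<.06)&(Z>.02)&(Z<.065)&(V>80)&(S<110)
    if n=='top':
        m=(abs(X[...,0]-.56)<.1)&(abs(X[...,1]+.24)<.045)&(Z>.02)&(Z<.05)
        b=(H<20)&(S>150)&(V>120)&(Z>.03)&(abs(X[...,0]-.436)<.04)&(abs(X[...,1]-.017)<.04); b=big(b); print('button',rectpl(n,b,.046))
    m=big(m); v,u=np.where(m); print(n,m.sum(),rectpl(n,m,.034),np.median(Z[m]).round(4),u.mean(),v.mean())
    c=im[210:310,130:270] if n=='scene' else im[130:250,270:410]; out.append(cv2.resize(c,(400,300),interpolation=cv2.INTER_CUBIC))
cv2.imwrite('pics/a4.png',np.hstack(out))
E
```

```text
t 15.75 p [404.1 -66.1 158.3] xyaw -82.1 zax [-0.     0.001 -1.   ] F [ 0.  -0.5  0.5] op 0.243 q6 1.24
shift cm [-7.78 -4.35  6.83] norm 11.23 turn [0.    0.001 0.004]
scene 249 (array([ 561.2, -242. ]), array([45.5, 59.2]), 6.6) 0.0332 190.46987951807228 248.94779116465864
button (array([443.6,  18.4]), array([17.4, 31.8]), 16.3)
top 446 (array([ 565., -238.]), array([76. , 59.8]), 7.7) 0.0309 336.3789237668162 214.66367713004485
```

View pics/a4.png

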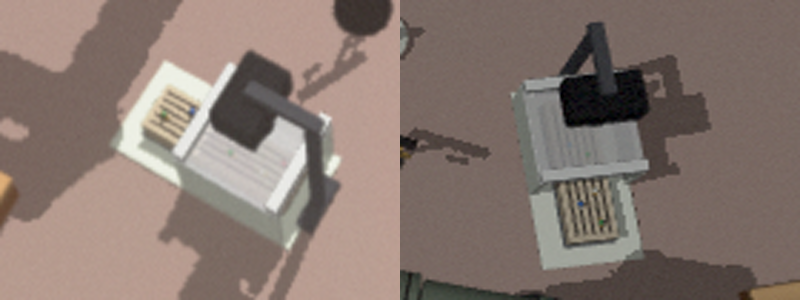

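Tray placed: near end at (527.3,−243.1) mm versus (527.8,−243.6) expected, yaw 7.7°. Now go to the button at (436.5,17).

Call:
move_arm(
  plan=[
    {"x": -2,"y": -1.1,"z": 0,"wx": 0,"wy": 0,"wz": 0,"jaw": 1},
    {"x": -2,"y": -1.1,"z": 0,"wx": 0,"wy": 0,"wz": 0,"jaw": 1},
    {"x": -2,"y": -1.1,"z": 0,"wx": 0,"wy": 0,"wz": 0,"jaw": 1},
    {"x": -1.8,"y": -1.1,"z": 0,"wx": 0,"wy": 0,"wz": 0,"jaw": 1},
    {"x": 0,"y": 0,"z": 2,"wx": 0,"wy": 0,"wz": 0,"jaw": 1},
    {"x": 0,"y": 0,"z": 2,"wx": 0,"wy": 0,"wz": 0,"jaw": 1},
    {"x": 0,"y": 0,"z": 2,"wx": 0,"wy": 0,"wz": 0,"jaw": 1},
    {"x": 0,"y": 0,"z": 1.5,"wx": 0,"wy": 0,"wz": 0,"jaw": 1},
    {"x": 0,"y": 0,"z": 1,"wx": 0,"wy": 0,"wz": 0,"jaw": 1},
    {"x": 0,"y": 0,"z": 0,"wx": 0,"wy": 0,"wz": 0,"jaw": 1},
    {"x": 0,"y": 0,"z": 0,"wx": 0,"wy": 0,"wz": 0,"jaw": 1},
  ],
)

```text
time: 16.77
ee_pos: [0.4387, 0.0135, 0.0727]
tcp_rot: [2.364, -2.068, -0.0]
contact_force: [0.7, 0.2, 0.9]
opening: 0.005
```

```bash
python3 go.py 436.5 17 63 -82.3
python3 - <<'E'
from bench import arm
print(arm.tip_reach)
E
```

```text
t 16.77 p [438.7  13.5  72.7] xyaw -82.3 zax [-0.001 -0.    -1.   ] F [0.7 0.2 0.9] op 0.005 q6 1.44
shift cm [-0.38  0.18  0.97] norm 1.06 turn [ 0.001 -0.    -0.001]
0.017
```

Call:
move_arm(
  plan=[
    {"x": -0.4,"y": 0.2,"z": 0,"wx": 0,"wy": 0,"wz": 0,"jaw": 1},
    {"x": 0,"y": 0,"z": 0.5,"wx": 0,"wy": 0,"wz": 0,"jaw": 1},
    {"x": 0,"y": 0,"z": 0.5,"wx": 0,"wy": 0,"wz": 0,"jaw": 1},
    {"x": 0,"y": 0,"z": 0.3,"wx": 0,"wy": 0,"wz": 0,"jaw": 1},
    {"x": 0,"y": 0,"z": 0.2,"wx": 0,"wy": 0,"wz": 0,"jaw": 1},
    {"x": 0,"y": 0,"z": 0,"wx": 0,"wy": 0,"wz": 0,"jaw": 1},
    {"x": 0,"y": 0,"z": 0,"wx": 0,"wy": 0,"wz": 0,"jaw": 1},
  ],
)

```text
time: 17.35
ee_pos: [0.4363, 0.0181, 0.058]
tcp_rot: [-2.366, 2.066, -0.001]
contact_force: [0.8, 0.0, 1.6]
opening: 0.002
```

Call:
move_arm(
  plan=[
    {"x": 0,"y": 0,"z": 0.1,"wx": 0,"wy": 0,"wz": 0,"jaw": 1},
    {"x": 0,"y": 0,"z": 0.1,"wx": 0,"wy": 0,"wz": 0,"jaw": 1},
    {"x": 0,"y": 0,"z": 0.05,"wx": 0,"wy": 0,"wz": 0,"jaw": 1},
    {"x": 0,"y": 0,"z": 0,"wx": 0,"wy": 0,"wz": 0,"jaw": 1},
    {"x": 0,"y": 0,"z": 0,"wx": 0,"wy": 0,"wz": 0,"jaw": 1},
  ],
)

```text
time: 17.77
ee_pos: [0.4362, 0.0181, 0.0555]
tcp_rot: [-2.366, 2.066, -0.001]
contact_force: [1.5, -0.7, 2.6]
opening: 0.003
```

Call:
move_arm(
  plan=[
    {"x": 0,"y": 0,"z": 0.05,"wx": 0,"wy": 0,"wz": 0,"jaw": 1},
    {"x": 0,"y": 0,"z": 0,"wx": 0,"wy": 0,"wz": 0,"jaw": 1},
    {"x": 0,"y": 0,"z": 0,"wx": 0,"wy": 0,"wz": 0,"jaw": 1},
    {"x": 0,"y": 0,"z": 0,"wx": 0,"wy": 0,"wz": 0,"jaw": 1},
  ],
)

```text
time: 18.1
ee_pos: [0.4362, 0.0181, 0.0552]
tcp_rot: [-2.366, 2.066, -0.001]
contact_force: [0.8, -0.7, 6.5]
opening: 0.007
```

Call:
move_arm(
  plan=[
    {"x": 0,"y": 0,"z": 0,"wx": 0,"wy": 0,"wz": 0,"jaw": 1},
    {"x": 0,"y": 0,"z": 0,"wx": 0,"wy": 0,"wz": 0,"jaw": 1},
    {"x": 0,"y": 0,"z": 0,"wx": 0,"wy": 0,"wz": 0,"jaw": 1},
    {"x": 0,"y": 0,"z": 0,"wx": 0,"wy": 0,"wz": 0,"jaw": 1},
    {"x": 0,"y": 0,"z": 0,"wx": 0,"wy": 0,"wz": 0,"jaw": 1},
    {"x": 0,"y": 0,"z": 0,"wx": 0,"wy": 0,"wz": 0,"jaw": 1},
    {"x": 0,"y": 0,"z": 0,"wx": 0,"wy": 0,"wz": 0,"jaw": 1},
    {"x": 0,"y": 0,"z": 0,"wx": 0,"wy": 0,"wz": 0,"jaw": 1},
    {"x": 0,"y": 0,"z": 0,"wx": 0,"wy": 0,"wz": 0,"jaw": 1},
    {"x": 0,"y": 0,"z": 0,"wx": 0,"wy": 0,"wz": 0,"jaw": 1},
  ],
)

```text
time: 18.93
ee_pos: [0.4363, 0.0181, 0.0552]
tcp_rot: [-2.366, 2.066, -0.001]
contact_force: [0.7, -0.7, 5.1]
opening: 0.007
```

Call:
move_arm(
  plan=[
    {"x": 0,"y": 0,"z": 0.2,"wx": 0,"wy": 0,"wz": 0,"jaw": 1},
    {"x": 0,"y": 0,"z": 0.2,"wx": 0,"wy": 0,"wz": 0,"jaw": 1},
    {"x": 0,"y": 0,"z": 0.2,"wx": 0,"wy": 0,"wz": 0,"jaw": 1},
    {"x": 0,"y": 0,"z": 0.1,"wx": 0,"wy": 0,"wz": 0,"jaw": 1},
    {"x": 0,"y": 0,"z": 0,"wx": 0,"wy": 0,"wz": 0,"jaw": 1},
    {"x": 0,"y": 0,"z": 0,"wx": 0,"wy": 0,"wz": 0,"jaw": 1},
  ],
)

```text
time: 19.43
ee_pos: [0.4363, 0.0181, 0.049]
tcp_rot: [-2.365, 2.066, -0.002]
contact_force: [-0.5, -0.9, 15.4]
opening: 0.006
```

Call:
move_arm(
  plan=[
    {"x": 0,"y": 0,"z": -0.5,"wx": 0,"wy": 0,"wz": 0,"jaw": 1},
    {"x": 0,"y": 0,"z": -1,"wx": 0,"wy": 0,"wz": 0,"jaw": 1},
    {"x": 0,"y": 0,"z": -2,"wx": 0,"wy": 0,"wz": 0,"jaw": 1},
    {"x": 0,"y": 0,"z": -3,"wx": 0,"wy": 0,"wz": 0,"jaw": 1},
    {"x": 0,"y": 0,"z": -3,"wx": 0,"wy": 0,"wz": 0,"jaw": 1},
    {"x": 0,"y": 2,"z": -2,"wx": 0,"wy": 0,"wz": 0,"jaw": 1},
    {"x": 0,"y": 2,"z": 0,"wx": 0,"wy": 0,"wz": 0,"jaw": 1},
    {"x": 0,"y": 0,"z": 0,"wx": 0,"wy": 0,"wz": 0,"jaw": 1},
    {"x": 0,"y": 0,"z": 0,"wx": 0,"wy": 0,"wz": 0,"jaw": 1},
    {"x": 0,"y": 0,"z": 0,"wx": 0,"wy": 0,"wz": 0,"jaw": 1},
  ],
)

```text
time: 20.27
ee_pos: [0.3961, 0.0128, 0.1623]
tcp_rot: [2.365, -2.066, -0.001]
contact_force: [0.4, -0.2, -0.4]
opening: 0.004
```

Run:
```python
from m2 import *
from go import state
state(); im,d=snap('scene'); snap('top')
cv2.imwrite('pics/end.png',cv2.resize(im,None,fx=1.5,fy=1.5))
im,X,hsv=load('scene');Z=X[...,2];H,S,V=[hsv[...,i] for i in range(3)]
b=(H<20)&(S>150)&(V>120)&(Z>.02)&(abs(X[...,0]-.436)<.04)&(abs(X[...,1]-.017)<.04); print('button z',b.sum(),np.median(Z[b]))
im,X,hsv=load('top');Z=X[...,2]
m=big((abs(X[...,0]-.56)<.1)&(abs(X[...,1]+.24)<.045)&(Z>.02)&(Z<.05)); print('tray',rectpl('top',m,.034))
for n,q,z in (('bar',box(360,255,425,310)&(Z>.13),.15),('gift',box(580,355,640,410)&(Z>.03),.048),('cone',box(368,195,415,240)&(Z>.005),.01),('bust',box(120,365,195,415)&(Z>.006),.01)):
    if q.any(): print(n,rectpl('top',big(q),z))
```

```text
t 20.27 p [396.1  12.8 162.3] xyaw -82.3 zax [-0.001  0.    -1.   ] F [ 0.4 -0.2 -0.4] op 0.004 q6 1.44
button z 91 0.04573779544951037
tray (array([ 565.2, -237.9]), array([75.6, 59.8]), 7.7)
bar (array([633.9,  -4.9]), array([84. , 13.7]), 71.6)
gift (array([ 438.1, -442.5]), array([77.1, 75.9]), 10.9)
cone (array([792.2,  -6.9]), array([72.8, 73.2]), 46.4)
bust (array([418.4, 473.9]), array([124.7,  70.2]), 84.5)
```

View pics/end.png

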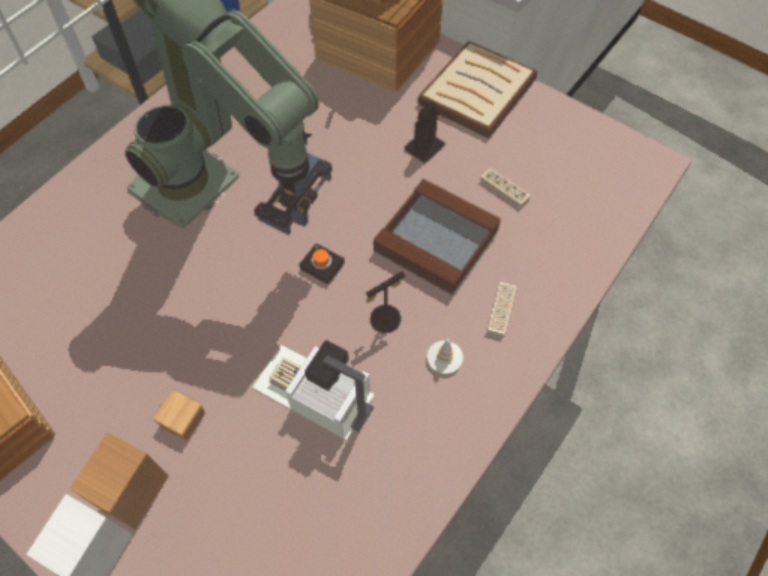

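The case at (437,235) is empty and the tray shows in the hood at (285,373). The button at (320,257) is back up, and the bystanders haven't moved.

```bash
python3 -c "
from bench import arm; print(arm.hand_in())"
```

```text
the job is handed in; nothing more can be done
None
```

I finished every step and handed the job in at about 20 s of the 72 s limit; the system gave no verdict.

- **Tray in the case:** I turned it straight along the rims and let go. I then gripped it again about 68 mm from its centre, lifted it level, and slid it into the hood onto the pad.
- **Shutter:** I held it at the halfway stop for about 1 s at 5–6.5 N. I then pressed it fully down, 6.2 mm further at 15 N, and let go.
- **Last checks on the tray:** Its near end was within about 1 mm of where it should be, and its angle matched the hood's at 7.7°. The far half is under the roof, so I didn't measure it directly.
- **Last checks on the rest:** The button was back up at 46 mm. The bystanders measured within 1 mm of their start positions, and the arm was clear with no contact force.
- **Readings that disagreed:**
    - While the tray was in the case, the side camera put its centre up to about 10 mm further along than the top camera. The gripper was partly blocking the side view, so I used the top view; the later front-end and near-end checks agreed with it.
    - One arm position reading lagged by about 1 cm before the second grip, and I corrected it before closing the jaws.

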